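# Turn the headphone amplifier's volume off

## Task

The listening test is over: turn the volume knob of the headphone amplifier (the wider box, with four headphone sockets) anticlockwise all the way to its end stop, and let go of it. Leave the knob of the lamp dimmer, the smaller square box, as it is set.

Things in the scene. Friction and masses are not known exactly. Their poses are not given: they have to be found in the camera images.
- volume_knob (a joint): Volume knob of the headphone amplifier. Angle in rad: 0 is the off end stop, fully anticlockwise seen from above; it grows clockwise to 4.71 (full volume). It starts 0.8 to 1.3 rad from the off stop. It turns against light friction (0.04 N m) about a vertical axis, has no spring and stays where it is left.
- volume_grip (a point): Point on the axis of the volume knob, 26 mm above the flat top of the amplifier box. The knob is a black disc of 44 mm diameter, 4 mm thick, carrying an upright black bar grip 44 mm long, 12 mm wide, whose top is 34 mm above the box top (8 mm above this point). The x axis points along the bar towards the end with the white pointer line, z is up; the frame turns with the knob. At the off stop the pointer stands at 7 o'clock, at the dot of the printed scale on the box.
- headphone_amp: Headphone amplifier, a grey box fixed to the worktop, 140 mm deep (x) by 190 mm wide (y), 48 mm high; its origin is the centre of the underside, its x axis points to its rear, z is up. Four round headphone sockets in its top along the front edge, cooling slots at both ends of the top, and the volume knob in the middle of its top.
- dimmer_pointer (a point): Pointer end of the bar grip of the lamp dimmer's knob, 22 mm off the knob's axis, 26 mm above the box top; x points outwards along the bar. The knob is just like the volume knob, but stands in the middle of the top of a smaller grey box, the lamp dimmer, 100 x 100 mm and 48 mm high, fixed to the worktop, without sockets. It is to be left as it is set.

How it is judged:
At the end, for the whole second after the job is handed in: The volume knob stands at its off stop (within 0.18 rad, about 10 degrees) and is at rest; the pointer of the dimmer's knob is within 6 mm (about 15 degrees) of where it was at the start (value of joint volume_knob below 0.18 rad and velocity of joint volume_knob between -0.05 and 0.05 rad/s and distance of dimmer_pointer from where it was at the start of the episode below 0.006 m); the robot touches nothing.
It fails at once if the lamp dimmer's knob is turned (its pointer moves more than 6 mm) (distance of dimmer_pointer from where it was at the start of the episode above 0.006 m).
It also fails if it takes over 35 s, if anything falls off the work surface, if the arm or the gripper's body presses on something with over 40 N, if the wrist force passes 120 N, or if a joint passes its speed limit or range.

## Robot

A 7-joint arm with a two-finger parallel gripper is mounted at the origin on a cart in front of the work surface, level with it; the furniture and walls round the work are solid. World frame = base frame: x ahead of the robot, y to its left, z up, the work surface at z = 0. Lengths are in m, angles in rad, forces in N, time in s.
With the tool pointing down it reaches from about 0.4 to 0.875 m from the base axis. Payload 19.3 kg.
Tool frame: the origin (TCP) lies midway between the tips of the shut fingers; the grasp point (between the pads) lies 19 mm behind it (tcp_to_grasp is the z of the grasp point in the tool frame, in m); z points along the fingers, y is the line along which they close (so a half turn about z gives the same grasp; the last joint's range is limited). The gripper opens to 85 mm and grips with 20 to 120 N. Pads are 22 mm wide; open, the fingers measure 114 mm over their backs; the gripper's body (76 mm by 85 mm) begins 54 mm behind the grasp point. The pads swing forward as they close: fully open they stand 13 mm farther back than shut.
Start: joints at [-1.225, 0.521, -0.036, 1.599, 0.021, 1.021, -0.113], TCP at [0.252, 0.572, 0.231] pointing down, gripper open.
Joint ranges: [-2.91, 2.91], [-0.3, 2.13], [-1.5, 1.42], [0.17, 2.43], [-1.26, 4.41], [0.16, 1.93], [-2.52, 2.52]. Speed limits (rad/s): [1.89, 1.89, 2.39, 2.39, 3.01, 3.01, 3.01].

## Interface

Orientations are given as [roll, pitch, yaw] about the fixed x, y, z axes, in that order (R = Rz(yaw) Ry(pitch) Rx(roll)).
In Python, from workcell import * gives the robot as it stands.
- The arm moves only by the tool send_rows, never from a script. Its argument "increments" is a list of rows, each a list of 3 entries, a list of its own where there are three numbers: the shift along the tool's x, y, z in mm, then the turn, a rotation vector about the tool's x, y, z in degrees, then the gripper's target within -1 to 1 (fully open at 1, half-way at 0, shut at -1). In form: [[[x, y, z], [wx, wy, wz], grip], ...]. A call has 1 to 10 rows; each row is the pose to reach, as a shift and turn from the pose commanded when the call began, along the tool's axes at that moment; what a row does not reach only later rows make up. A row lasts 1/10 s, in which the tool goes at most 50 mm and 8.59 degrees, less where a joint would pass 70% of its speed; a pose out of reach is approached as far as the arm can. A call with a gripper value outside its range is refused whole. The fingers move at their own pace and stop on an object; "newtons" is the grip in N (left out, the last holds). Time passes only in rows, so rows that repeat a pose let the fingers close. It gives the time, the measured TCP pose, the force, the opening and the grip force at its end, in the units of the state.
- observe(): the state, without advancing time (a new reading comes with each control period).
- grab_frame(name): name is "side" or "top"; returns the picture (400x640x3 uint8, blue, green, red); there is no depth.
- camera_params(name): a dict with "fovy" (degrees; the focal length in pixels is half the picture's height over the tangent of half this angle, whatever the lens; pixels are square), "cx", "cy" (the principal point, pixels), "extrinsics" (4x4, takes a point from world to camera coordinates). Camera axes: x right, y down, z forward; pixel columns grow to the right and rows downward; lengths in m; the calibration is good to about 2 mm. A picture is of the moment at which its call begins. camera_params takes no time and is no camera call.
- job_done(): hands the job in; it is judged then, once.
The state is a dict: "clock": time; "qpos": joint angles; "qd": joint speeds; "joint_efforts": joint torques, N m; "position": TCP position; "tool_rot": TCP orientation; "force": force on the tool from outside, world axes, zero at the start; "moment": the same for the moment, N m; "grip_width": finger opening in m; "finger_force": force on a finger pad.
Only numpy, scipy, OpenCV 4.12 (cv2) and the standard library are available. Lean on these libraries where they do the work, as an engineer would, in place of code of your own. Each camera call takes 0.05 s, during which the arm holds its last target. There are 200 camera calls.

## Working session

There is one attempt and no reset: what is moved stays moved. The work goes in short steps, Python scripts to look and compute and a tool call to move; the robot and the scene stay as the last step left them, time stands still between calls to the robot, and variables do not carry over. Pictures are saved under pics/ and viewed, at most 10 in all, crops included, and the job is handed in when it is done.

Besides the shell and the picture viewer there is one more tool, called after ">>>" in YAML: its name, and indented under it one key for each argument. send_rows: Moves the arm, as the interface text tells. Its arguments: {"type":"object","properties":{"increments":{"type":"array"},"newtons":{"type":"number"}},"required":["increments"]}

```bash
mkdir -p pics; python3 - <<'E'
from workcell import *
import cv2
for n in("top","side"):
    cv2.imwrite(f"pics/{n}0.png",grab_frame(n)); print(n,camera_params(n))
s=observe(); print(s["clock"],s["position"],s["tool_rot"],s["grip_width"])
E
```

```text
top {'fovy': 53.458756664349806, 'cx': 323.3180702276645, 'cy': 207.6767488388375, 'extrinsics': array([[-0.02563956, -0.99966531, -0.0034457 ,  0.05375968],
       [-0.9957373 ,  0.025844  , -0.08853995,  0.47597742],
       [ 0.08859936,  0.00116089, -0.99606667,  0.87983118],
       [ 0.        ,  0.        ,  0.        ,  1.        ]])}
side {'fovy': 44.79901876878741, 'cx': 327.475760667562, 'cy': 195.29691054539722, 'extrinsics': array([[ 0.97291241, -0.23064274,  0.01566402, -0.4387258 ],
       [-0.07373023, -0.37380571, -0.92457187,  0.11470533],
       [ 0.21910109,  0.89837254, -0.38068556,  0.88128224],
       [ 0.        ,  0.        ,  0.        ,  1.        ]])}
0.1 [0.25235823 0.57146522 0.23079975] [-3.14059583e+00  7.42308000e-05  2.72577910e+00] 0.08533168607509736
```

View pics/top0.png

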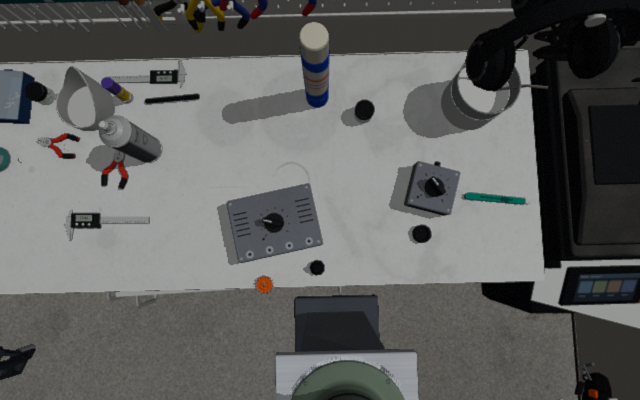

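View pics/side0.png

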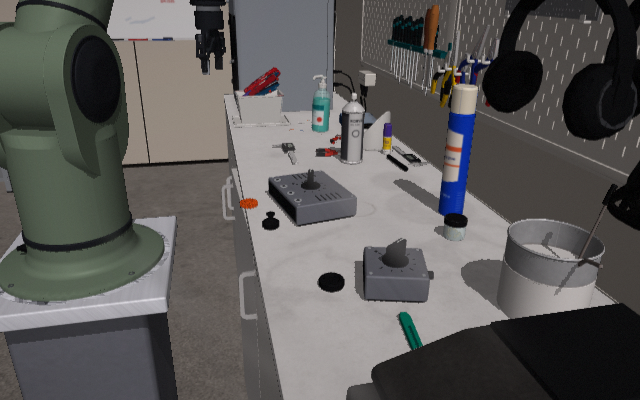

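The top view shows the amplifier box at about (275,222), knob at (272,222), sockets along its lower edge. The dimmer is at (433,187). The side view shows nothing over the amplifier. I'll zoom in on it next.

```bash
python3 - <<'E'
import cv2
a=cv2.imread("pics/top0.png")[172:277,210:340]
cv2.imwrite("pics/c0.png",cv2.resize(a,None,fx=6,fy=5.7,interpolation=cv2.INTER_CUBIC) if 0 else cv2.resize(a,None,fx=5.7,fy=5.7,interpolation=cv2.INTER_CUBIC))
E
```

```text
(no output)
```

View pics/c0.png

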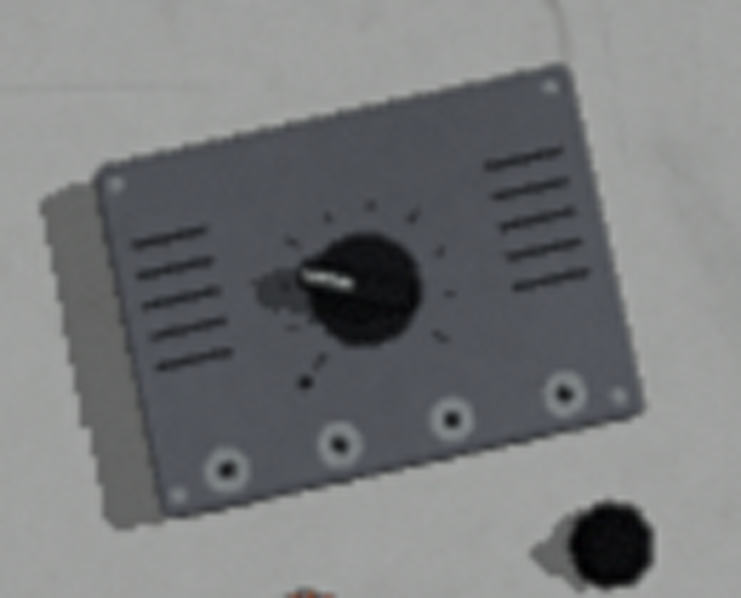

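The crop shows box corners TL (97,165), TR (570,65), BR (643,410) and BL (170,517). The white pointer runs from about (303,275) to (350,284), and the off dot is at (305,382).

```bash
cat >h.py <<'E'
from workcell import *
import numpy as np
from scipy.spatial.transform import Rotation as R
def px2w(n,u,v,z):
    c=camera_params(n); E=np.array(c["extrinsics"]); f=200/np.tan(np.radians(c["fovy"]/2))
    Rm=E[:3,:3]; o=-Rm.T@E[:3,3]; d=Rm.T@np.array([(u-c["cx"])/f,(v-c["cy"])/f,1])
    return o+d*(z-o[2])/d[2]
E
python3 - <<'E'
from h import *
P=lambda u,v,z:px2w("top",210+(u+.5)/5.7-.5,172+(v+.5)/5.7-.5,z)
TL,TR,BR,BL=[P(*p,.048) for p in((97,165),(570,65),(643,410),(170,517))]
c=(TL+TR+BR+BL)/4
print(c,np.linalg.norm(TL-TR),np.linalg.norm(TL-BL))
ang=lambda d:np.degrees(np.arctan2(d[1],d[0]))
print("rear dir",ang(TL-BL),ang(TR-BR),"left dir",ang(TL-TR),ang(BL-BR))
print("dot",ang(P(305,382,.048)-c))
o,i=P(303,275,.082),P(350,284,.082)
print("pointer",o,i,ang(o-i),ang(o-c),np.linalg.norm((o-c)[:2]))
s=observe();M=R.from_euler("xyz",s["tool_rot"]).as_matrix();print(M.round(3))
print("shift tool mm",M.T@(c-s["position"])*1000)
E
```

```text
[0.4458119  0.14930857 0.048     ] 0.18710348441794353 0.13860364910480086
rear dir 11.373445754605862 10.536621775016702 left dir 100.55611384133294 101.22820036585117
dot 144.24624834777697
pointer [0.44936626 0.16984799 0.082     ] [0.44558153 0.15249037 0.082     ] 77.69950690671557 80.18218043435078 0.020844701830592713
[[-0.915  0.404 -0.   ]
 [ 0.404  0.915 -0.001]
 [-0.    -0.001 -1.   ]]
shift tool mm [-347.47907666 -307.85887296  183.13251792]
```

>>> send_rows:
  increments:
    - [[-35, -31, 0], [0, 0, 7.7], 1]
    - [[-70, -62, 0], [0, 0, 15.4], 1]
    - [[-104, -92, 0], [0, 0, 23.1], 1]
    - [[-139, -123, 0], [0, 0, 30.8], 1]
    - [[-174, -154, 0], [0, 0, 38.5], 1]
    - [[-208, -185, 0], [0, 0, 46.2], 1]
    - [[-243, -215, 0], [0, 0, 53.9], 1]
    - [[-278, -246, 0], [0, 0, 61.6], 1]
    - [[-313, -277, 0], [0, 0, 69.3], 1]
    - [[-347, -308, 0], [0, 0, 77], 1]
  newtons: 30

```text
clock: 1.1
position: [0.4459, 0.148, 0.2314]
tool_rot: [3.142, -0.0, 1.376]
force: [0.6, 1.4, 0.2]
grip_width: 0.0853
finger_force: 0.0
```

>>> send_rows:
  increments:
    - [[0, 0, 0], [0, 0, 0], 1]
    - [[0, 0, 0], [0, 0, 0], 1]
    - [[0, 0, 0], [0, 0, 0], 1]

```text
clock: 1.4
position: [0.4451, 0.1506, 0.2311]
tool_rot: [-3.141, -0.0, 1.384]
force: [-0.3, 0.6, -0.1]
grip_width: 0.0852
finger_force: 0.0
```

```bash
cat >s.py <<'E'
from h import *
s=observe();M=R.from_euler("xyz",s["tool_rot"]).as_matrix()
print(s["clock"],s["position"],"x dir",np.degrees(np.arctan2(M[1,0],M[0,0])),"z",M[:,2].round(3))
print("shift to grasp mm",M.T@(np.array([.4458,.1493,.058])-s["position"])*1000)
print(np.round(s["qpos"],2),s["force"],s["moment"],s["grip_width"],s["finger_force"])
E
python3 s.py
```

```text
1.4 [0.4450992  0.15063927 0.23113683] x dir 79.28582266034283 z [-0.  0. -1.]
shift to grasp mm [ -1.18939076   1.0204918  173.13633329]
[-0.77  0.29  0.39  2.01 -0.15  0.87 -0.49] [-0.27143375  0.61357869 -0.05304436] [-0.01132571  0.03041268  0.01500374] 0.08520741482714618 0.0
```

>>> send_rows:
  increments:
    - [[-1, 1, 20], [0, 0, 0], 1]
    - [[-1, 1, 45], [0, 0, 0], 1]
    - [[-1, 1, 70], [0, 0, 0], 1]
    - [[-1, 1, 95], [0, 0, 0], 1]
    - [[-1, 1, 120], [0, 0, 0], 1]
    - [[-1, 1, 140], [0, 0, 0], 1]
    - [[-1, 1, 155], [0, 0, 0], 1]
    - [[-1, 1, 165], [0, 0, 0], 1]
    - [[-1, 1, 172], [0, 0, 0], 1]
    - [[-1, 1, 172], [0, 0, 0], 1]

```text
clock: 2.4
position: [0.4459, 0.149, 0.0588]
tool_rot: [-3.141, 0.0, 1.383]
force: [0.2, 0.1, 0.2]
grip_width: 0.0848
finger_force: 0.0
```

```bash
python3 s.py; python3 - <<'E'
from workcell import *
import cv2
a=grab_frame("side")[120:250,220:400]
b=grab_frame("top")[172:277,210:340]
cv2.imwrite("pics/side1.png",cv2.resize(a,None,fx=4.4,fy=4.4,interpolation=cv2.INTER_CUBIC))
E
```

```text
2.4 [0.44593425 0.14897102 0.05883872] x dir 79.22893070862276 z [-0.001 -0.    -1.   ]
shift to grasp mm [ 0.29839828 -0.19273558  0.83875466]
[-0.63  0.59  0.24  2.14 -0.31  0.45 -0.33] [0.16655999 0.12236823 0.22812864] [-0.02425622  0.0287456  -0.01478428] 0.08482983785749318 0.0
```

View pics/side1.png

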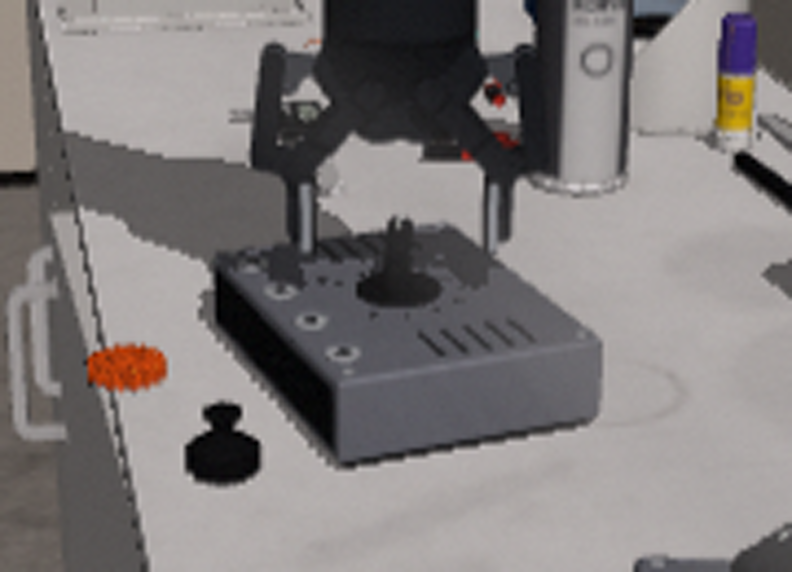

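The fingers, at crop columns 305 and 495, straddle the bar at 400 symmetrically. Next I close them.

>>> send_rows:
  increments:
    - [[0, 0, 0], [0, 0, 0], -1]
    - [[0, 0, 0], [0, 0, 0], -1]
    - [[0, 0, 0], [0, 0, 0], -1]
    - [[0, 0, 0], [0, 0, 0], -1]
    - [[0, 0, 0], [0, 0, 0], -1]
    - [[0, 0, 0], [0, 0, 0], -1]
    - [[0, 0, 0], [0, 0, 0], -1]
    - [[0, 0, 0], [0, 0, 0], -1]
  newtons: 30

```text
clock: 3.3
position: [0.4457, 0.1486, 0.0594]
tool_rot: [-3.141, 0.0, 1.382]
force: [-4.6, -0.3, 8.6]
grip_width: 0.0114
finger_force: 32.1
```

```bash
python3 s.py
```

```text
3.3 [0.44571975 0.14863176 0.05942956] x dir 79.18277628703119 z [-0.001 -0.    -1.   ]
shift to grasp mm [ 0.67170157 -0.04513966  1.42947496]
[-0.63  0.59  0.24  2.14 -0.31  0.45 -0.33] [-4.56670586 -0.31146168  8.61999146] [-0.02676125  0.97037657 -0.02733921] 0.011357692328417528 32.12918043136597
```

The bar is gripped at 11.4 mm. Now I turn it anticlockwise, which is negative about tool z.

>>> send_rows:
  increments:
    - [[0, 0, 0], [0, 0, -4], -1]
    - [[0, 0, 0], [0, 0, -9], -1]
    - [[0, 0, 0], [0, 0, -14], -1]
    - [[0, 0, 0], [0, 0, -19], -1]
    - [[0, 0, 0], [0, 0, -24], -1]
    - [[0, 0, 0], [0, 0, -29], -1]
    - [[0, 0, 0], [0, 0, -34], -1]
    - [[0, 0, 0], [0, 0, -38], -1]
    - [[0, 0, 0], [0, 0, -40], -1]
    - [[0, 0, 0], [0, 0, -40], -1]

```text
clock: 4.3
position: [0.4471, 0.1489, 0.0595]
tool_rot: [3.14, 0.0, 2.08]
force: [5.5, 2.5, -0.8]
grip_width: 0.0111
finger_force: 31.1
```

>>> send_rows:
  increments:
    - [[0, 0, 0], [0, 0, -4], -1]
    - [[0, 0, 0], [0, 0, -8], -1]
    - [[0, 0, 0], [0, 0, -12], -1]
    - [[0, 0, 0], [0, 0, -15], -1]
    - [[0, 0, 0], [0, 0, -18], -1]
    - [[0, 0, 0], [0, 0, -20], -1]
    - [[0, 0, 0], [0, 0, -22], -1]
    - [[0, 0, 0], [0, 0, -23], -1]
    - [[0, 0, 0], [0, 0, -23], -1]

```text
clock: 5.2
position: [0.4476, 0.1494, 0.0595]
tool_rot: [3.139, 0.001, 2.481]
force: [8.0, 3.7, -5.3]
grip_width: 0.0115
finger_force: 30.6
```

```bash
python3 s.py
```

```text
5.2 [0.44763042 0.14943826 0.05954724] x dir 142.13137664740415 z [ 0.003  0.001 -1.   ]
shift to grasp mm [ 1.36194172 -1.23705841  1.54217779]
[-0.42  0.57 -0.04  2.12  0.05  0.45  0.41] [ 8.03949316  3.69823194 -5.29722643] [ 1.05711063 -1.86071539  0.01250239] 0.011504218227883294 30.602232813835144
```

>>> send_rows:
  increments:
    - [[0, 0, 0], [0, 0, -1.5], -1]
    - [[0, 0, 0], [0, 0, -3], -1]
    - [[0, 0, 0], [0, 0, -4], -1]
    - [[0, 0, 0], [0, 0, -4], -1]

```text
clock: 5.6
position: [0.4477, 0.1496, 0.0596]
tool_rot: [3.139, 0.001, 2.551]
force: [9.3, 4.4, -5.8]
grip_width: 0.0113
finger_force: 30.5
```

```bash
python3 s.py
```

```text
5.6 [0.44772296 0.14958513 0.05955397] x dir 146.1344645442527 z [ 0.003  0.002 -1.   ]
shift to grasp mm [ 1.44006302 -1.31289242  1.54804158]
[-0.4   0.57 -0.06  2.12  0.07  0.45  0.46] [ 9.2854974   4.4495098  -5.76000056] [ 1.16949299 -2.02825086  0.01823137] 0.011303417534773126 30.51947683095932
```

>>> send_rows:
  increments:
    - [[0, 0, 0], [0, 0, -1.5], -1]
    - [[0, 0, 0], [0, 0, -3], -1]
    - [[0, 0, 0], [0, 0, -3], -1]

```text
clock: 5.9
position: [0.4477, 0.1495, 0.0596]
tool_rot: [3.139, 0.001, 2.602]
force: [9.0, 5.7, -4.2]
grip_width: 0.0114
finger_force: 40.1
```

```bash
python3 s.py
```

```text
5.9 [0.4476752  0.14954635 0.0595807 ] x dir 149.07763369981913 z [ 0.003  0.002 -1.   ]
shift to grasp mm [ 1.48422064 -1.17950732  1.5752866 ]
[-0.39  0.57 -0.07  2.12  0.09  0.45  0.5 ] [ 9.01839041  5.68811089 -4.2010133 ] [ 1.39267224 -1.8117726  -0.9331596 ] 0.01140816926409432 40.1297664642334
```

The moment about z jumped to -0.93 N m, so the knob is at the end stop. I open the fingers and lift.

>>> send_rows:
  increments:
    - [[0, 0, 0], [0, 0, 1], -1]
    - [[0, 0, 0], [0, 0, 2], 1]
    - [[0, 0, 0], [0, 0, 2], 1]
    - [[0, 0, 0], [0, 0, 2], 1]
    - [[0, 0, 0], [0, 0, 2], 1]
    - [[0, 0, 0], [0, 0, 2], 1]
    - [[0, 0, 0], [0, 0, 2], 1]
    - [[0, 0, 0], [0, 0, 2], 1]

```text
clock: 6.7
position: [0.4462, 0.1486, 0.0593]
tool_rot: [-3.141, -0.0, 2.569]
force: [-0.3, 0.2, 0.2]
grip_width: 0.0854
finger_force: 0.0
```

>>> send_rows:
  increments:
    - [[0, 0, -10], [0, 0, 0], 1]
    - [[0, 0, -30], [0, 0, 0], 1]
    - [[0, 0, -60], [0, 0, 0], 1]
    - [[0, 0, -95], [0, 0, 0], 1]
    - [[0, 0, -130], [0, 0, 0], 1]
    - [[0, 20, -150], [0, 0, 0], 1]
    - [[0, 50, -150], [0, 0, 0], 1]
    - [[0, 90, -150], [0, 0, 0], 1]
    - [[0, 120, -150], [0, 0, 0], 1]
    - [[0, 120, -150], [0, 0, 0], 1]

```text
clock: 7.7
position: [0.5121, 0.2529, 0.2097]
tool_rot: [3.14, -0.0, 2.572]
force: [-0.3, -0.4, -0.2]
grip_width: 0.0855
finger_force: 0.0
```

```bash
python3 s.py; python3 - <<'E'
from workcell import *
import cv2
b=grab_frame("top")[140:280,190:480]
cv2.imwrite("pics/top2.png",cv2.resize(b,None,fx=2.75,fy=2.75,interpolation=cv2.INTER_CUBIC))
E
```

```text
7.7 [0.51210579 0.2528543  0.209726  ] x dir 147.33952780653038 z [ 0.001  0.002 -1.   ]
shift to grasp mm [-1.29688939e-01 -1.23218113e+02  1.51519008e+02]
[-0.49  0.46 -0.09  1.77  0.05  0.92  0.39] [-0.31542326 -0.35226999 -0.21334056] [0.00501999 0.03063591 0.04688727] 0.0855246574000701 0.0
```

View pics/top2.png

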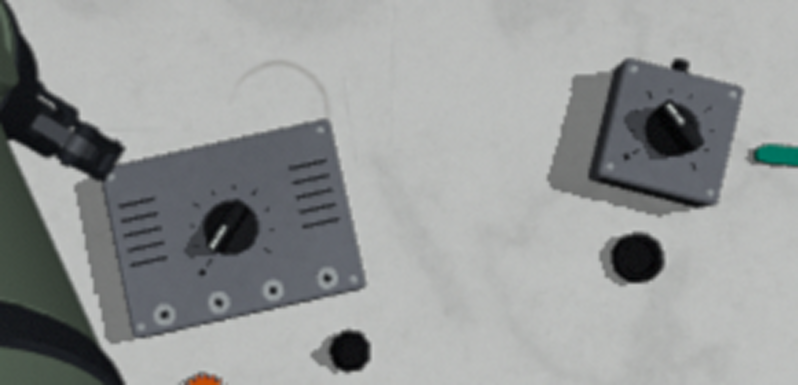

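The pointer, from about (228,226) to (212,247), aims at the off dot at (202,272). The dimmer hasn't moved and the gripper is clear.

```bash
python3 -c "
from workcell import *
print(job_done())"
```

```text
the job is handed in; nothing more can be done
None
```

I turned the volume knob anticlockwise to its off stop and let go of it, left the dimmer knob alone, and handed the job in; the result of the judging was not shown.

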